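# Snap the fuse link into the hoist's switch panel and switch on

### The job

Take the longer of the two square ceramic fuses and press it down between the two spring clips of the hoist's switch panel until it snaps in and lies level and fully home on its seats, then throw the panel's switch lever all the way over, away from the robot. Feel your way: the ceramic cracks if it is forced, so never push the fuse down with more than about 25 N. Leave the short fuse, the screwdriver and the oil bottle where they are.

Things in the scene. Friction and masses are not known exactly. Their poses are not given: they have to be found in the camera images.
- fuse: The longer fuse, to be fitted: square bar flat on the table, 105 mm long; white ceramic middle 60 mm long, 22 mm square; brass end caps 24 mm square, 16 mm long; each end tapers over its last 6.5 mm to an edge 2 mm high (chamfered above and below, 30 degrees from vertical). 0.11 to 0.21 kg. Origin: centre of the caps' underside; y along the bar, z up; both ways round alike.
- fuse_short: Short fuse, not to be used: same 24 mm section, 69 mm long. Origin: centre of its underside; y along it, z up. Either fuse may lie nearer the robot. Leave it within 30 mm of its start.
- panel: Switch panel fixed to the table: grey steel plate 140 (x) by 270 (y) by 6 mm. Origin: centre of the plate's underside; x away from the robot, y along the plate to the robot's left, z up. It carries the black clip block at y -60 mm and the switch at y +95 mm.
- block_place (a point): Point on the plate's top (6 mm over the table) under the middle of the clip block; axes as the panel's. The block, 50 (x) by 122 (y) mm, stands firm on height adjusters: its two seats for the fuse's caps, 38 mm either side along y, are 24 to 38 mm above this point. The true height differs each time, is in no reading and must be felt for. The fuse goes in along y, straight down.
- clip_left (a joint): Spring clip at the block's panel +y end, rad outward: 0 free, 0.09 with its nose on the fuse's tip, about 0.035 with the fuse home. The noses, 6 mm round bars along x, face each other 98 mm apart, middles 17 mm above the seats. Each closes with 2 N, plus 0.4 N per mm opened. A fuse over 4 mm off lengthwise jams on them.
- clip_right (a joint): Clip at the panel -y end, the same. Going down, the fuse's chamfers meet the noses with its underside 12 mm above the seats; pushing it past takes 8 to 18 N in all; the noses snap over its tips with the underside about 4 mm above the seats, the force falls to 2 to 4 N, and the fuse must be pressed on until it stands firm on the seats.
- plunger (a joint): Steel fuse-present plunger, 10 mm square, in the block's middle, 5 mm proud of the seats; m pressed: 0 free, 0.004 with the fuse home; it pushes up with 2 to 3 N. Else the block's middle is open to 16 mm below the seats, for fingers. At the seats side guides stand 28 mm apart, 14 mm high over the seats, then flare open up to 25 mm over them.
- switch (a joint): Switch lever: 0 to 0.15 at the start (off, leaning to panel -x), 1.0 rad at its stop when fully over (on, leaning to panel +x). It stays where it is left; about 1 N at the ball moves it.
- switch_tip (a point): Centre of the black ball (26 mm) ending the switch lever, 80 mm from the pivot, which is at panel x 0, y 95 mm, 28 mm above the plate's underside; so the ball is 98 to 108 mm above the underside. Steel stem 10 mm thick. The lever swings in the panel's x-z plane over a grey block 70 by 50 mm, 25 mm high, on the plate.
- screwdriver: Loose screwdriver lying beyond the panel; bystander, leave it within 30 mm of its start.
- oil_bottle: Upright bottle 70 mm wide, 190 mm tall, on the robot's right; bystander, origin at its foot. Leave it within 30 mm of its start.
There are look-alikes about, which are no part of the job. Leave any blue or red look-alike of the fuse alone.

How it is judged:
On the way, in this order (a step that is already met when the one before it is completed fails the run):
1. the fuse is snapped between the clips and fully home while the switch is still off (value of joint plunger above 0.0025 m and value of joint each of clip_left, clip_right below 0.08 rad and y of fuse in the frame of panel between -0.065 and -0.055 m and x of fuse in the frame of panel between -0.004 and 0.004 m and angle between the y axis of fuse and the y axis of panel, either way round below 0.12 rad and angle between fuse's own y axis and vertical between 1.52 and 1.62 rad and value of joint switch below 0.3 rad), for 0.2 s.
2. the switch lever is thrown all the way over with the fuse home (value of joint plunger above 0.0025 m and value of joint each of clip_left, clip_right below 0.08 rad and y of fuse in the frame of panel between -0.065 and -0.055 m and x of fuse in the frame of panel between -0.004 and 0.004 m and angle between the y axis of fuse and the y axis of panel, either way round below 0.12 rad and angle between fuse's own y axis and vertical between 1.52 and 1.62 rad and value of joint switch above 0.88 rad), for 0.1 s.
At the end, for the whole second after the job is handed in: Fuse at rest, home between the clips: plunger pressed over 2.5 mm (of 4), both clips back under 0.08 rad, within 5 mm of the block's middle lengthwise, 4 mm sideways, level to 0.05 rad, along panel y to 0.12 rad; then lever over past 0.88 rad (of 1.0) (all of step 2 and linear speed of fuse below 0.02 m/s); the robot touches nothing.
It fails at once if the fuse forced: its contact forces on clips, plunger and seats, added up, above 45 N (pushed with well over 25 N) (contact force between fuse and panel above 45 N).
It fails at once if a bystander moved (distance of any of fuse_short, screwdriver, oil_bottle from where it was at the start of the episode above 0.03 m).
It also fails if it takes over 67 s, if anything falls off the work surface, if the arm or the gripper's body presses on something with over 40 N, if the wrist force passes 120 N, or if a joint passes its speed limit or range.

### The arm

A 6-joint arm with a two-finger parallel gripper is mounted at the origin on the work surface. World frame = base frame: x ahead of the robot, y to its left, z up, the work surface at z = 0. Lengths are in m, angles in rad, forces in N, time in s.
With the tool pointing down it reaches from about 0.3 to 0.775 m from the base axis. Payload 14.6 kg.
Tool frame: the origin (TCP) lies at the very end of the fingers, on their centre line; the grasp point (between the pads) lies 19 mm behind it; x points along the fingers, y is the direction in which the jaws open and shut, and the axes are right-handed (so a half turn about x gives the same grasp; the last joint's range is limited). The gripper opens to 85 mm and grips with 20 to 120 N. Pads are 22 mm wide; open, the fingers measure 114 mm over their backs; the gripper's body (76 mm by 85 mm) begins 54 mm behind the grasp point. The pads swing forward as they close: fully open they stand 13 mm farther back than shut.
Start: joints at [-1.402, 0.3, 1.521, -0, 1.321, -0.067], TCP at [0.128, -0.535, 0.231] pointing down, gripper open.
Joint ranges: [-3.03, 3.03], [-0.79, 2.21], [0.23, 2.52], [-1.04, 4.18], [0, 3.07], [-2.55, 2.55]. Speed limits (rad/s): [2.22, 2.22, 2.57, 3.14, 3.14, 3.14].

### API

Orientations are given as [roll, pitch, yaw] about the fixed x, y, z axes, in that order (R = Rz(yaw) Ry(pitch) Rx(roll)).
In Python, from rig import * gives the robot as it stands.
- The arm moves only by the shell command python3 -m inch 'ROWS' [OPENING] [FORCE]. ROWS is JSON, one flat list of numbers, 4 for each row, row after row: the shift along the tool's x, y, z in cm, then the turn about the tool's x in degrees. A call has 1 to 8 rows; each row shifts and turns the commanded pose from where the row before left it, along the tool's axes as they then stand; what a row does not reach is not made up. A row lasts 1/8 s, in which the tool goes at most 62.5 mm and 10.7 degrees, less where a joint would pass 70% of its speed; a pose out of reach is approached as far as the arm can. A call is refused whole if a number of a shift passes 6.25 or a number of a turn 10.7, either way. A call with a gripper value outside its range is refused whole. OPENING is the opening in per cent of the stroke, from 0 (shut) to 100 (fully open), set as the call begins (- or left out, the last holds). The fingers move at their own pace and stop on an object; FORCE is the grip in N (left out, the last holds). Time passes only in rows, so rows that do not move let the fingers close. It gives the time, the measured TCP pose, the force and the opening at its end, in the units of the state.
- state(): the state, without advancing time (a new reading comes with each control period).
- read_camera(name): name is "scene" or "top"; returns (picture, depth): 384x512x3 uint8, red, green, blue; 384x512 float32, m along the optical axis (not along the pixel's ray), 0 where there is no reading.
- camera_model(name): a dict with "intrinsics" (3x3 intrinsics, pixels), "extrinsics" (4x4, takes a point from camera to world coordinates). Camera axes: x right, y down, z forward; pixel columns grow to the right and rows downward; lengths in m; the calibration is good to about 2 mm. A picture is of the moment at which its call begins. camera_model takes no time and is no camera call.
- sign_off(): hands the job in, once; it reports no verdict.
The state is a dict: "clock": time; "q": joint angles; "qd": joint speeds; "joint_torque": joint torques, N m; "ee_pos": TCP position; "eef_rot": TCP orientation; "ft_force": force on the tool from outside, world axes, zero at the start; "moment": the same for the moment, N m; "finger_gap": finger opening in m.
Only numpy, scipy, OpenCV 4.12 (cv2) and the standard library are available. Lean on these libraries where they do the work, as an engineer would, in place of code of your own. Each camera call takes 0.05 s, during which the arm holds its last target.

## Working session

There is one attempt and no reset: what is moved stays moved. The work goes in short steps, Python scripts to look and compute and a shell command to move; the robot and the scene stay as the last step left them, time stands still between calls to the robot, and variables do not carry over. Pictures are saved under pics/ and viewed, and the job is handed in when it is done.

```bash
ls; mkdir -p pics; python3 - <<'E'
from rig import *
import cv2, numpy as np
for n in ("scene","top"):
    p,d=read_camera(n); cv2.imwrite(f"pics/{n}0.png",cv2.cvtColor(p,cv2.COLOR_RGB2BGR)); np.savez(f"pics/{n}0.npz",p=p,d=d)
    m=camera_model(n); print(n,np.round(m["intrinsics"],2).tolist(),np.round(m["extrinsics"],4).tolist())
s=state(); print(s)
E
```

```text
pics
scene [[478.6, 0.0, 258.93], [0.0, 478.6, 195.19], [0.0, 0.0, 1.0]] [[-0.7352, 0.5826, -0.3464, 1.0641], [0.6777, 0.6253, -0.3869, 0.4776], [-0.0088, -0.5192, -0.8546, 1.2687], [0.0, 0.0, 0.0, 1.0]]
top [[435.07, 0.0, 260.39], [0.0, 435.07, 187.04], [0.0, 0.0, 1.0]] [[0.0082, -0.9974, 0.071, 0.5099], [-1.0, -0.008, 0.0042, -0.0616], [-0.0036, -0.071, -0.9975, 1.2651], [0.0, 0.0, 0.0, 1.0]]
{'clock': 0.1, 'q': array([-1.40158117e+00,  3.00402181e-01,  1.52148959e+00, -2.14026377e-05,
        1.32073224e+00, -6.66117918e-02]), 'qd': array([ 0.00034896, -0.00188919, -0.00329346, -0.00142956, -0.00028744,
       -0.00034459]), 'joint_torque': array([-1.32222913e-04, -5.44377708e+01, -3.62372410e+01, -1.34217980e-04,
        2.99124804e-03, -3.67160638e-06]), 'ee_pos': array([ 0.12845704, -0.53457665,  0.23079783]), 'eef_rot': array([-1.6173097 ,  1.56976476,  1.76011521]), 'ft_force': array([ 0.28553754,  0.70589536, -0.11963819]), 'moment': array([ 0.08160489, -0.0280346 , -0.01510797]), 'finger_gap': 0.08560878861807154}
```

View pics/scene0.png

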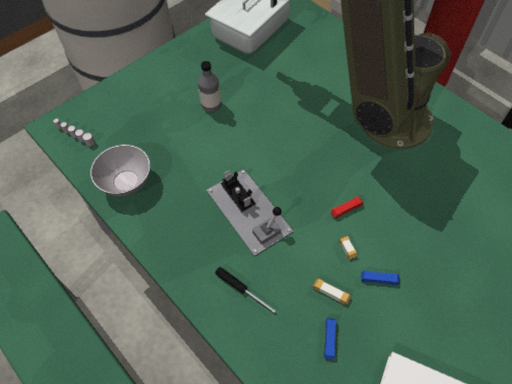

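View pics/top0.png

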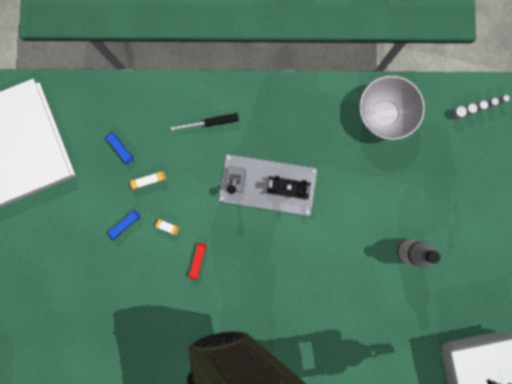

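The top view shows two white fuses with brass caps: the one at (148,181) and a shorter one at (167,227). In the scene view they are at (332,291) and (348,247). The blue and red bars are look-alikes. The panel is at about (268,185), with the block at (289,187) and the lever ball at (232,188). I expect the fuse at (148,181) to be the long one, so I'll check its length in a crop.

```bash
cat > h.py <<'E'
import numpy as np, cv2
from rig import *
def cast(n,uv,z):
    m=camera_model(n);K=m["intrinsics"];T=m["extrinsics"]
    uv=np.atleast_2d(np.asarray(uv,float))
    r=np.c_[uv,np.ones(len(uv))]@np.linalg.inv(K).T@T[:3,:3].T
    s=(z-T[2,3])/r[:,2]
    return T[:3,3]+r*s[:,None]
def proj(n,P):
    m=camera_model(n);K=m["intrinsics"];T=m["extrinsics"]
    c=(np.atleast_2d(P)-T[:3,3])@T[:3,:3]
    q=c@K.T; return q[:,:2]/q[:,2:]
def cloud(n,d):
    m=camera_model(n);K=m["intrinsics"];T=m["extrinsics"]
    v,u=np.mgrid[:d.shape[0],:d.shape[1]]
    r=np.stack([u,v,np.ones_like(u)],-1)@np.linalg.inv(K).T
    return (r*d[...,None])@T[:3,:3].T+T[:3,3]
E
python3 - <<'E'
from h import *
for n in("top","scene"):
    z=np.load(f"pics/{n}0.npz");p=z["p"];d=z["d"];X=cloud(n,d)
    hsv=cv2.cvtColor(p,cv2.COLOR_RGB2HSV)
    br=((hsv[...,0]>8)&(hsv[...,0]<35)&(hsv[...,1]>90)&(hsv[...,2]>100)).astype(np.uint8)
    wh=((hsv[...,1]<60)&(hsv[...,2]>170)).astype(np.uint8)
    if n=="top": x0,x1,y0,y1=80,330,90,290
    else: x0,x1,y0,y1=200,410,160,360
    m=cv2.morphologyEx(br|wh,cv2.MORPH_CLOSE,np.ones((3,3)))
    k=np.zeros_like(m);k[y0:y1,x0:x1]=m[y0:y1,x0:x1]
    cs,_=cv2.findContours(k,cv2.RETR_EXTERNAL,cv2.CHAIN_APPROX_NONE)
    for c in cs:
        if cv2.contourArea(c)<40: continue
        r=cv2.minAreaRect(c);b=cv2.boxPoints(r)
        mk=np.zeros_like(k);cv2.drawContours(mk,[c],-1,1,-1)
        print(n,r,br[mk>0].sum(),wh[mk>0].sum(),"z",np.median(X[mk>0][:,2]))
        W=cast(n,b,0.02);print(" ctr",cast(n,r[0],0.02)[0].round(4),"edges",[(np.linalg.norm(W[i]-W[i-1]).round(4),np.round(np.degrees(np.arctan2(*(W[i]-W[i-1])[1::-1])),1)) for i in range(4)])
    cr=cv2.resize(p[y0:y1,x0:x1],None,fx=3,fy=2.8 if n=="x" else 3,interpolation=cv2.INTER_CUBIC)[:600,:800]
    cv2.imwrite(f"pics/{n}_crop0.png",cr[...,::-1])
    if n=="top":
        print("table z",np.median(X[100:150,260:340,2]))
E
```

```text
top ((166.45562744140625, 226.39349365234375), (23.76966667175293, 9.083602905273438), 22.380136489868164) 87 110 z 0.02208866210444227
 ctr [0.4839 0.2107 0.02  ] edges [(np.float64(0.0681), np.float64(68.3)), (np.float64(0.0257), np.float64(-21.1)), (np.float64(0.0682), np.float64(-111.7)), (np.float64(0.0257), np.float64(158.7))]
top ((147.18649291992188, 179.98109436035156), (9.484270095825195, 36.39312744140625), 72.89727020263672) 129 184 z 0.022419343111838907
 ctr [0.6163 0.2693 0.02  ] edges [(np.float64(0.0275), np.float64(18.7)), (np.float64(0.1043), np.float64(-72.3)), (np.float64(0.0275), np.float64(-161.7)), (np.float64(0.1041), np.float64(107.7))]
top ((268.00238037109375, 184.6282958984375), (90.50627136230469, 45.63187026977539), 9.246112823486328) 0 1244 z 0.00543359702739421
 ctr [ 0.6057 -0.0781  0.02  ] edges [(np.float64(0.2588), np.float64(81.2)), (np.float64(0.1316), np.float64(-8.4)), (np.float64(0.2607), np.float64(-98.9)), (np.float64(0.1312), np.float64(170.8))]
table z -0.0005763739268733747
scene ((398.5, 355.5), (7.0, 21.0), 90.0) 0 95 z 0.0345452348305
[... 179 characters left out ...]
28), np.float64(-42.8))]
scene ((331.1460876464844, 290.79595947265625), (38.46971893310547, 10.717578887939453), 27.474430084228516) 158 170 z 0.022196119664622316
 ctr [0.6205 0.2697 0.02  ] edges [(np.float64(0.1016), np.float64(-72.2)), (np.float64(0.0314), np.float64(-161.6)), (np.float64(0.1027), np.float64(107.4)), (np.float64(0.0308), np.float64(16.4))]
scene ((347.8050537109375, 247.06654357910156), (23.366348266601562, 9.888367652893066), 61.69924545288086) 102 88 z 0.021566193062779404
 ctr [0.4897 0.2131 0.02  ] edges [(np.float64(0.0693), np.float64(-110.9)), (np.float64(0.0305), np.float64(166.8)), (np.float64(0.0697), np.float64(68.5)), (np.float64(0.0297), np.float64(-13.9))]
```

View pics/top_crop0.png

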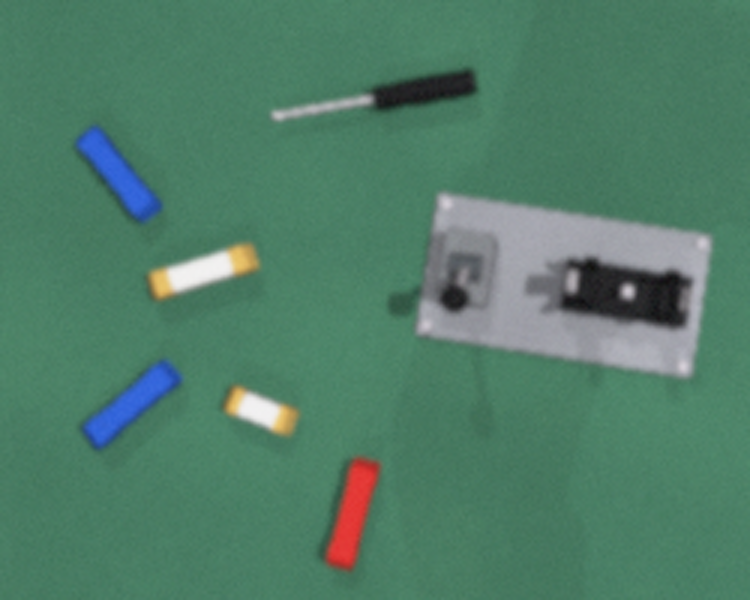

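View pics/scene_crop0.png

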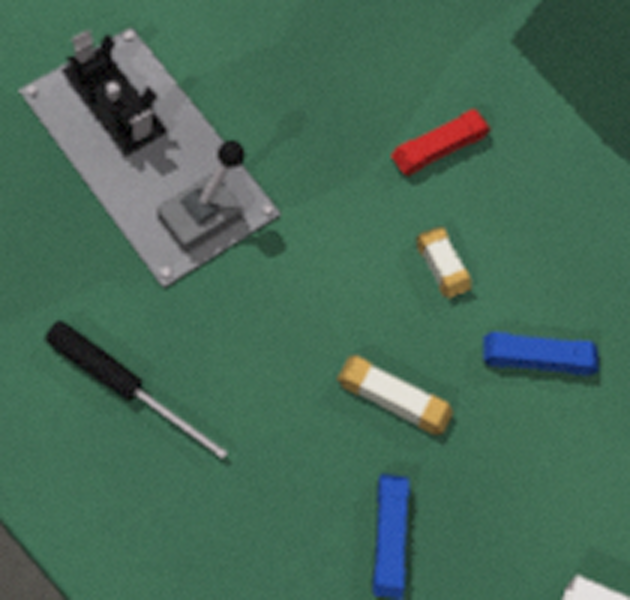

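The bar at (148,181) measures 104 mm and matches in both views, so it is the long fuse. The other measures 68 mm. Next I'll measure the panel and block precisely.

```bash
python3 - <<'E'
from h import *
F={}
for n in("top","scene"):
    A=[read_camera(n) for _ in range(6)]
    p=np.mean([a[0].astype(float) for a in A],0);D=np.array([a[1] for a in A]);D[D==0]=np.nan
    d=np.nan_to_num(np.nanmedian(D,0));np.savez(f"pics/{n}1.npz",p=p,d=d)
    g=cv2.resize(p.astype(np.uint8)[150:225,210:330] if n=="top" else p.astype(np.uint8)[160:260,195:300],None,fx=6,fy=6,interpolation=cv2.INTER_CUBIC)[:600,:800]
    cv2.imwrite(f"pics/{n}_blk.png",g[...,::-1])
    P=p.astype(np.uint8);hsv=cv2.cvtColor(P,cv2.COLOR_RGB2HSV)
    # plate mask: not green table
    ng=((hsv[...,1]<75)&(hsv[...,2]>60))|(hsv[...,2]<70)
    X=cloud(n,d)
    roi=np.zeros(ng.shape,bool)
    if n=="top": roi[145:225,210:330]=1
    else: roi[160:260,195:300]=1
    m=((ng)&roi).astype(np.uint8)
    m=cv2.morphologyEx(m,cv2.MORPH_CLOSE,np.ones((3,3)))
    c=max(cv2.findContours(m,cv2.RETR_EXTERNAL,cv2.CHAIN_APPROX_NONE)[0],key=cv2.contourArea)
    W=cast(n,c[:,0],0.006)[:,:2].astype(np.float32)
    r=cv2.minAreaRect(W);print(n,r,cv2.boxPoints(r).round(3).tolist())
    # depth profile of heights near block
    if n=="top":
        h=X[...,2]
        for row in range(176,200,2): print(row,[int(round(1000*v)) for v in h[row,262:318:2]])
E
```

```text
top ((0.6072478294372559, -0.07715681195259094), (0.274402916431427, 0.1461159884929657), 81.40674591064453) [[0.5149999856948853, -0.20200000703334808], [0.6589999794960022, -0.2240000069141388], [0.699999988079071, 0.04800000041723251], [0.5559999942779541, 0.0689999982714653]]
176 [7, 7, 5, 5, 24, 7, 7, 63, 64, 4, 5, 7, 4, 4, 6, 7, 3, 6, 5, 6, 6, 6, 7, 8, 5, 6, 4, 3]
178 [6, 6, 6, 5, 23, 26, 23, 60, 61, 23, 24, 5, 5, 6, 5, 6, 6, 7, 6, 6, 2, 5, 6, 5, 6, 6, 5, -1]
180 [4, 5, 6, 7, 66, 23, 40, 48, 55, 23, 25, 23, 22, 25, 25, 25, 23, 7, 3, 8, 65, 64, 6, 8, 5, 4, 6, 0]
182 [6, 6, 6, 25, 65, 59, 43, 39, 40, 25, 24, 25, 22, 24, 24, 23, 25, 25, 26, 23, 63, 62, 62, 25, 4, 7, 4, -2]
184 [4, 6, 5, 26, 66, 25, 42, 38, 40, 23, 25, 24, 26, 24, 23, 25, 22, 23, 23, 24, 51, 57, 25, 24, 23, 6, 7, 1]
186 [9, 7, 3, 70, 63, 24, 40, 40, 24, 24, 26, 25, 23, 46, 44, 25, 24, 24, 25, 36, 38, 37, 23, 24, 26, 7, 5, 1]
188 [2, 5, 4, 22, 23, 28, 41, 39, 21, 24, 26, 25, 24, 44, 47, 24, 25, 23, 24, 39, 38, 41, 23, 61, 69, 5, 5, 0]
190 [6, 5, 7, 25, 22, 22, 58, 54, 25, 25, 25, 22, 23, 22, 22, 26, 23, 25, 26, 39, 40, 41, 22, 61, 70, 4, 0, 0]
192 [5, 0, 6, 24, 25, 28, 66, 63, 24, 24, 26, 25, 26, 24, 23, 24, 24, 22, 26, 40, 38, 40, 24, 65, 69, 7, -2, -1]
194 [5, 6, 5, 5, 6, 19, 23, 24, 24, 24, 25, 25, 23, 25, 25, 23, 25, 24, 26, 55, 56, 24, 24, 23, 7, 7, -1, 0]
196 [4, 7, 7, 7, 6, 5, 4, 6, 7, 5, 6, 7, 25, 23, 26, 26, 24, 25, 24, 65, 62, 62, 26, 24, 4, 8, 1, -5]
198 [4, 6, 7, 7, 6, 8, 5, 7, 5, 6, 6, 5, 4, 7, 5, 5, 5, 5, 24, 26, 26, 62, 23, 26, 6, 3, -2, -3]
scene ((0.6046213507652283, -0.08645036816596985), (0.30230680108070374, 0.1515032947063446), 81.49954986572266) [[0.5070000290870667, -0.22499999403953552], [0.6570000052452087, -0.24699999392032623], [0.7020000219345093, 0.052000001072883606], [0.5519999861717224, 0.07400000095367432]]
```

```bash
ls pics
```

```text
scene0.npz
scene0.png
scene1.npz
scene_blk.png
scene_crop0.png
top0.npz
top0.png
top1.npz
top_blk.png
top_crop0.png
```

View pics/top_blk.png

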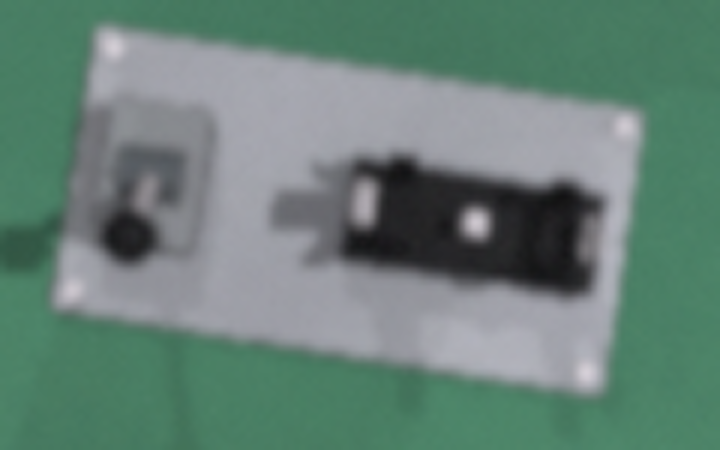

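View pics/scene_blk.png

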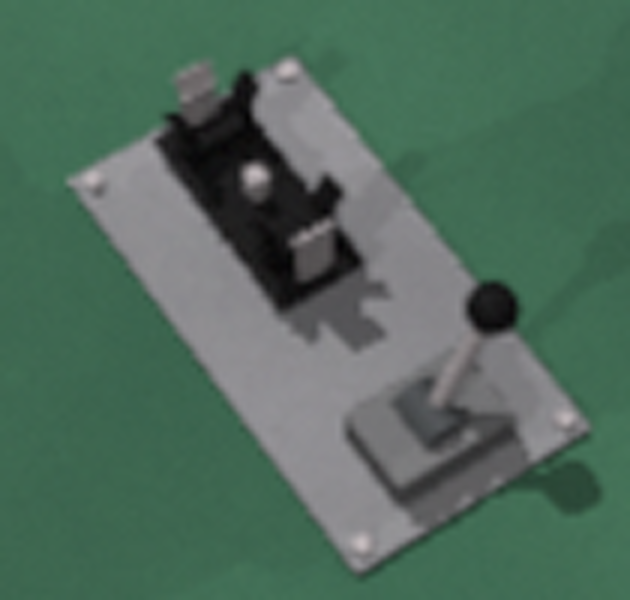

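```bash
python3 - <<'E'
from h import *
def blob(n,p,u,v,r,thr):
    g=p.mean(-1)[v-r:v+r+1,u-r:u+r+1]; b=np.clip(g-thr(g),0,None)
    yy,xx=np.mgrid[v-r:v+r+1,u-r:u+r+1]
    return np.array([(b*xx).sum(),(b*yy).sum()])/b.sum()
def run(n,scr,pl):
    p=np.load(f"pics/{n}1.npz")["p"]
    S=[]
    for u,v in scr: S.append(blob(n,p,u,v,2,lambda g:np.percentile(g,50)))
    S=np.array(S);W=cast(n,S,0.008)
    print(n,S.round(1).tolist(),"ctr",W.mean(0).round(4),W.round(4).tolist())
    a=W[0]-W[1];b=W[3]-W[2];e=W[0]-W[3];f=W[1]-W[2]
    for k in(a,b,e,f): print(np.linalg.norm(k).round(4),np.degrees(np.arctan2(k[1],k[0])).round(2))
    q=blob(n,p,*pl,3,lambda g:np.percentile(g,60));print("plunger",q,cast(n,q,0.0445)[0].round(4))
    yaw=np.arctan2(*(a+b)[1::-1])-np.pi/2
    R=np.array([[np.cos(yaw),-np.sin(yaw)],[np.sin(yaw),np.cos(yaw)]])
    print("yaw",np.degrees(yaw),"block ctr",W.mean(0)[:2]+R@[0,-.06],"ball nominal",W.mean(0)[:2]+R@[-.0,.095])
o=lambda L,x,y:[(round(a/6+x-.4),round(b/6+y-.4)) for a,b in L]
run("top",o([(112,47),(625,125),(587,372),(70,292)],210,150),o([(475,223)],210,150)[0])
run("scene",o([(360,543),(95,182),(288,70),(565,420)],195,160),o([(256,180)],195,160)[0])
# ball
for n,u,v in(("top",210+130/6,150+237/6),("scene",195+492/6,160+307/6)):
    print(n,cast(n,[u-.4,v-.4],0.104))
E
```

```text
top [[228.5, 157.4], [313.7, 170.8], [307.2, 211.5], [221.7, 197.7]] ctr [ 0.6076 -0.0775  0.008 ] [[0.6853, 0.0374, 0.008], [0.648, -0.2107, 0.008], [0.5297, -0.192, 0.008], [0.5675, 0.0554, 0.008]]
0.2509 81.45
0.2502 81.29
0.1191 -8.69
0.1198 -8.99
plunger [288.86157659 186.70658864] [ 0.5984 -0.1365  0.0445]
yaw -8.629531274495749 block ctr [ 0.59863308 -0.13681566] ball nominal [0.62189004 0.01642961]
scene [[254.6, 249.9], [210.0, 189.1], [242.5, 171.2], [288.5, 229.2]] ctr [ 0.6091 -0.0803  0.008 ] [[0.6872, 0.034, 0.008], [0.6495, -0.2133, 0.008], [0.5307, -0.1945, 0.008], [0.5688, 0.0528, 0.008]]
0.2501 81.33
0.2502 81.24
0.1199 -9.01
0.1203 -8.98
plunger [237.06856545 188.79514136] [ 0.6009 -0.1383  0.0445]
yaw -8.716786319946415 block ctr [ 0.59998692 -0.13956781] ball nominal [0.62347723 0.01364186]
top [[0.58643436 0.02118209 0.104     ]]
scene [[0.59043681 0.02131222 0.104     ]]
```

```bash
cat >> h.py <<'E'
from scipy.spatial.transform import Rotation as Ro
def plan(target=None,jaw=None,v=True):
    """deltas in tool axes (cm,deg). jaw: desired world heading(deg) of tool y, mod 180"""
    s=state();R=Ro.from_euler("xyz",s["eef_rot"]).as_matrix();p=s["ee_pos"]
    h=np.degrees(np.arctan2(R[1,1],R[0,1]))
    print("t",round(s["clock"],2),"tcp",p.round(4),"down",R[:,0].round(4),"jaw heading",round(h,2),"q",s["q"].round(3),"F",s["ft_force"].round(2),"gap",round(s["finger_gap"],4))
    if jaw is not None:
        d=(jaw-h+90)%180-90; print("turn about tool x (deg)",round(-d,2),"or",round(-(d-180*np.sign(d)),2))
    if target is not None: print("shift cm",(100*R.T@(np.array(target)-p)).round(3))
E
python3 - <<'E'
from h import *
plan([0.617,0.269,0.231],17.7)
E
```

```text
t 0.7 tcp [ 0.1285 -0.5348  0.2313] down [ 0.e+00  1.e-04 -1.e+00] jaw heading -76.49 q [-1.402  0.3    1.521  0.     1.321 -0.067] F [ 0.34  0.28 -0.31] gap 0.0851
turn about tool x (deg) 85.81 or -94.19
shift cm [ 3.2000e-02 -6.6735e+01 -6.6280e+01]
```

```bash
python3 -m inch '[0,-4.2,-4.2,0, 0,-4.2,-4.2,0, 0,-4.2,-4.2,0, 0,-4.2,-4.2,0, 0,-4.2,-4.2,0, 0,-4.2,-4.2,0, 0,-4.2,-4.2,0, 0,-4.2,-4.2,0]'; python3 -m inch '[0,-4.2,-4.2,0, 0,-4.2,-4.2,0, 0,-4.2,-4.2,0, 0,-4.2,-4.2,0, 0,-4.2,-4.2,0, 0,-4.2,-4.2,0, 0,-4.2,-4.2,0, 0,0,0,-10.5]'
python3 -c "
from h import *
plan([0.617,0.269,0.231],17.7)"
```

```text
clock: 1.7
ee_pos: [0.3774, -0.1278, 0.2316]
eef_rot: [2.474, 1.57, -0.432]
ft_force: [0.2, -1.4, 0.5]
finger_gap: 0.0856
clock: 2.7
ee_pos: [0.5944, 0.228, 0.2294]
eef_rot: [-0.272, 1.569, -2.989]
ft_force: [-1.1, -1.0, 0.3]
finger_gap: 0.0849
t 2.7 tcp [0.5944 0.228  0.2294] down [-2.e-03 -3.e-04 -1.e+00] jaw heading -65.67 q [0.309 0.499 1.25  0.    1.395 1.455] F [-1.12 -1.    0.31] gap 0.0849
turn about tool x (deg) -83.37 or 96.63
shift cm [-0.165 -2.802 -3.744]
```

```bash
python3 -m inch '[0,-2.6,-3.6,0, 4,0,0,-10.4, 4,0,0,-10.4, 0,0,0,-10.4, 0,0,0,-10.4, 0,0,0,-10.4, 0,0,0,-10.4, 0,0,0,-10.4]';python3 -m inch '[0,0,0,-10.4, 0,0,0,0]'
python3 - <<'E'
from h import *
plan([0.617,0.269,0.06],17.7)
for n in("top","scene"):
    p,d=read_camera(n); c=p[130:250,90:210] if n=="top" else p[210:350,260:420]
    cv2.imwrite(f"pics/{n}_g.png",cv2.resize(c,None,fx=4,fy=4,interpolation=cv2.INTER_CUBIC)[...,::-1])
E
```

```text
clock: 3.7
ee_pos: [0.6162, 0.2634, 0.1512]
eef_rot: [-1.375, 1.571, -2.821]
ft_force: [0.2, -0.4, 0.4]
finger_gap: 0.0852
clock: 3.95
ee_pos: [0.6161, 0.2634, 0.1512]
eef_rot: [-1.605, 1.571, -2.876]
ft_force: [0.2, 0.4, 0.9]
finger_gap: 0.0851
t 3.95 tcp [0.6161 0.2634 0.1512] down [-2.e-04 -1.e-04 -1.e+00] jaw heading 17.15 q [0.349 0.636 1.224 0.    1.282 0.05 ] F [0.22 0.38 0.91] gap 0.0851
turn about tool x (deg) -0.55 or 179.45
shift cm [ 9.115  0.249 -0.512]
```

View pics/scene_g.png

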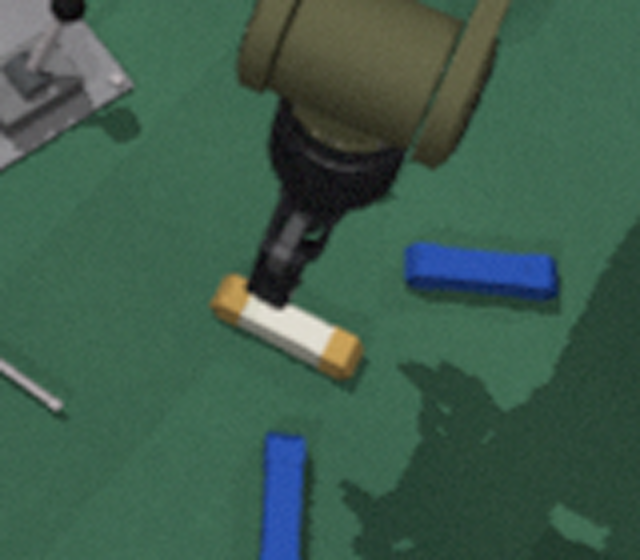

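View pics/top_g.png

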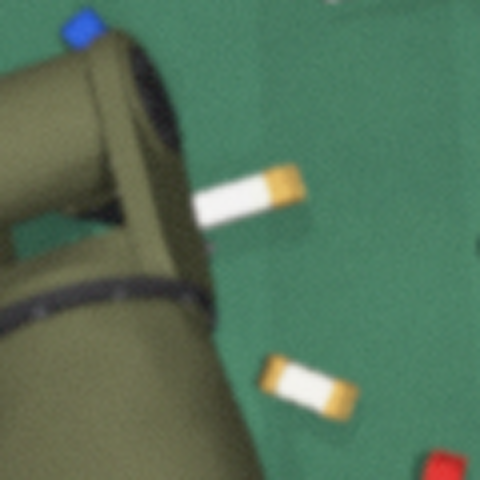

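The scene view shows the jaws straddling the long fuse at about (290,320) in the crop, with the blue bars clear. Going down.

```bash
python3 -m inch '[0,0.25,-0.5,-0.5, 4,0,0,0, 4,0,0,0, 3,0,0,0, 1.5,0,0,0, 0,0,0,0]'
python3 -c "
from h import *
plan([0.617,0.269,0.005],17.7)"
```

```text
clock: 4.8
ee_pos: [0.6169, 0.269, 0.0258]
eef_rot: [-1.539, 1.57, -2.801]
ft_force: [1.1, 0.6, 0.9]
finger_gap: 0.0853
t 4.8 tcp [0.6169 0.269  0.0258] down [-1.1e-03 -4.0e-04 -1.0e+00] jaw heading 17.68 q [0.357 0.784 1.288 0.    1.07  0.048] F [1.06 0.63 0.93] gap 0.0853
turn about tool x (deg) -0.02 or 179.98
shift cm [ 2.082  0.014 -0.   ]
```

```bash
python3 -m inch '[1,0,0,0, 1.1,0,0,0, 0,0,0,0]' ; python3 -m inch '[0,0,0,0, 0,0,0,0, 0,0,0,0, 0,0,0,0, 0,0,0,0, 0,0,0,0]' 0 40; python3 -m inch '[0,0,0,0, 0,0,0,0, 0,0,0,0]'
```

```text
clock: 5.18
ee_pos: [0.6167, 0.2687, 0.0044]
eef_rot: [-1.54, 1.569, -2.802]
ft_force: [-0.1, -0.3, -0.4]
finger_gap: 0.0852
clock: 5.92
ee_pos: [0.6173, 0.2689, 0.0056]
eef_rot: [1.644, 1.57, 0.382]
ft_force: [-0.6, 0.3, 4.2]
finger_gap: 0.0208
clock: 6.3
ee_pos: [0.6173, 0.269, 0.0056]
eef_rot: [1.637, 1.57, 0.375]
ft_force: [-0.4, -0.1, 4.9]
finger_gap: 0.0211
```

```bash
python3 -m inch '[-0.5,0,0,0, -1.5,0,0,0, -4,0,0,0, -5,0,0,0, -5,0,0,0, 0,0,0,0, 0,0,0,0]' - 60
python3 - <<'E'
from h import *
plan([0.599,-0.138,0.165],-8.7)
E
```

```text
clock: 7.18
ee_pos: [0.6167, 0.2688, 0.1649]
eef_rot: [-1.522, 1.57, -2.784]
ft_force: [0.1, 0.2, -2.1]
finger_gap: 0.0207
t 7.17 tcp [0.6167 0.2688 0.1649] down [-8.e-04 -3.e-04 -1.e+00] jaw heading 17.71 q [ 0.357  0.63   1.2   -0.     1.312  0.047] F [ 0.06  0.22 -2.08] gap 0.0207
turn about tool x (deg) 26.41 or -153.59
shift cm [ 6.0000e-03 -1.4062e+01  3.8210e+01]
```

```bash
python3 -m inch '[0,-1.76,4.77,0, 0,-1.76,4.77,0, 0,-1.76,4.77,0, 0,-1.76,4.77,0, 0,-1.76,4.77,0, 0,-1.76,4.77,0, 0,-1.76,4.77,0, 0,-1.74,4.77,0]';python3 -m inch '[0,0,0,8.8, 0,0,0,8.8, 0,0,0,8.8, 0,0,0,0, 0,0,0,0]'
python3 - <<'E'
from h import *
plan([0.599,-0.138,0.12],-8.7)
for n in("top","scene"):
    A=[read_camera(n)for _ in range(3)];p=np.mean([a[0].astype(float) for a in A],0);np.savez(f"pics/{n}2.npz",p=p,d=np.median([a[1] for a in A],0))
    c=p.astype(np.uint8);c=c[130:250,210:340] if n=="top" else c[110:260,170:310]
    cv2.imwrite(f"pics/{n}_h.png",cv2.resize(c,None,fx=4,fy=4,interpolation=cv2.INTER_CUBIC)[...,::-1])
E
```

```text
clock: 8.18
ee_pos: [0.5983, -0.1389, 0.1638]
eef_rot: [-2.183, 1.568, 2.839]
ft_force: [0.5, 0.2, -0.2]
finger_gap: 0.0207
clock: 8.8
ee_pos: [0.599, -0.1373, 0.1645]
eef_rot: [-1.713, 1.569, 2.852]
ft_force: [0.4, -0.2, -1.4]
finger_gap: 0.0205
t 8.8 tcp [ 0.599  -0.1373  0.1645] down [-1.3e-03  4.0e-04 -1.0e+00] jaw heading -8.49 q [-0.285  0.501  1.4    0.     1.242 -0.137] F [ 0.42 -0.19 -1.38] gap 0.0205
turn about tool x (deg) 0.21 or -179.79
shift cm [4.452 0.02  0.072]
```

View pics/scene_h.png

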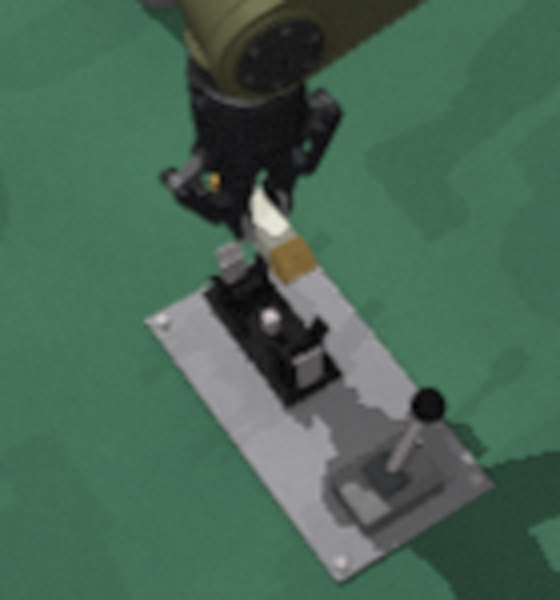

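View pics/top_h.png

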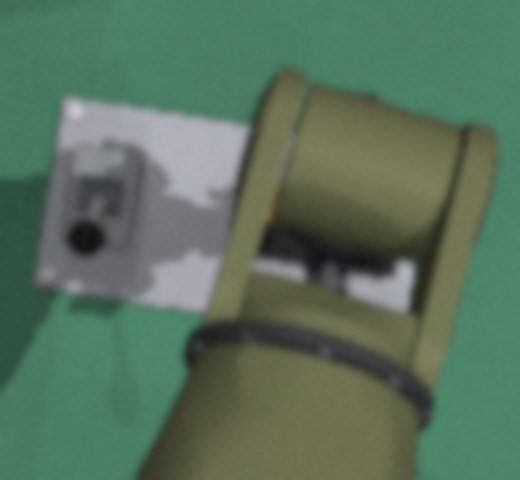

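```bash
python3 - <<'E'
from h import *
p=np.load("pics/scene2.npz")["p"].astype(np.uint8)
c=p[145:190,215:265];cv2.imwrite("pics/cap.png",cv2.resize(c,None,fx=12,fy=12,interpolation=cv2.INTER_CUBIC)[...,::-1])
s=state()
# predicted projections for nominal fuse centred at TCP
a=np.radians(-8.5);ex=np.array([np.cos(a),np.sin(a),0]);ey=np.array([-np.sin(a),np.cos(a),0])
b=s["ee_pos"]+[0,0,-.0056]
for nm,y,zz,x in (("bndtop+x",.03,.023,.011),("bndtop-x",.03,.023,-.011),("capshoulder top+x",.046,.024,.012),("capsh top -x",.046,.024,-.012),("tip+x",.0525,.013,.012),("tip-x",.0525,.013,-.012),("capsh bot+x",.046,0,.012),("bnd bot +x",.03,0.0,.012)):
    q=proj("scene",b+ex*x+ey*y+[0,0,zz])[0];print(nm,q.round(1),((q-[215,145]+.5)*12-.5).round(0))
E
```

```text
bndtop+x [237.9 171.5] [280. 323.]
bndtop-x [244.6 167.7] [361. 278.]
capshoulder top+x [240.8 175.4] [315. 371.]
capsh top -x [248.1 171.3] [403. 321.]
tip+x [242.2 179.3] [332. 417.]
tip-x [249.5 175.2] [420. 367.]
capsh bot+x [241.1 180.3] [319. 429.]
bnd bot +x [238.  176.3] [281. 381.]
```

View pics/cap.png

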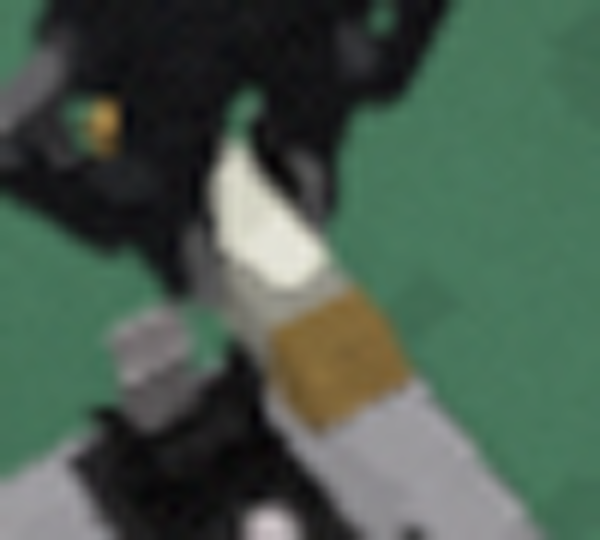

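```bash
python3 - <<'E'
from h import *
z=np.load("pics/scene2.npz");p=z["p"].astype(np.uint8);d=z["d"];X=cloud("scene",d)
hsv=cv2.cvtColor(p,cv2.COLOR_RGB2HSV)
br=(hsv[...,0]>8)&(hsv[...,0]<35)&(hsv[...,1]>90)&(hsv[...,2]>70)
m=np.zeros_like(br);m[166:183,235:252]=br[166:183,235:252]
a=np.radians(-8.6);ex=np.array([np.cos(a),np.sin(a),0]);ey=np.array([-np.sin(a),np.cos(a),0])
t=state()["ee_pos"]
v,u=np.nonzero(m)
for i in np.argsort(v*1000+u)[::3]:
    w=X[v[i],u[i]]-t;print((u[i],v[i]),np.round(1000*np.array([w@ex,w@ey,w[2]]),1),end=";")
print()
for (v0,u0) in((166,238),(165,239),(163,237),(168,238)): w=X[v0,u0]-t;print(np.round(1000*np.array([w@ex,w@ey,w[2]]),1))
# same check for depth of seats/plunger from scene cam at start
z=np.load("pics/scene1.npz");X=cloud("scene",z["d"]);o=np.array([.599,-.138,0])
for v0 in range(184,194):
    print([tuple(int(round(k)) for k in 1000*np.array([(X[v0,u0]-o)@ex,(X[v0,u0]-o)@ey,X[v0,u0,2]])) for u0 in range(233,242,2)])
E
```

```text
(np.int64(244), np.int64(169)) [-7.1 33.1 18.1];(np.int64(244), np.int64(170)) [-5.3 35.8 18.1];(np.int64(241), np.int64(171)) [ 3.1 33.5 17.3];(np.int64(244), np.int64(171)) [-3.5 38.5 17.9];(np.int64(238), np.int64(172)) [12.  32.2 18.3];(np.int64(241), np.int64(172)) [ 5.8 38.  20.2];(np.int64(244), np.int64(172)) [-2.7 39.5 14.9];(np.int64(247), np.int64(172)) [ -71.6  -60.1 -164.3];(np.int64(240), np.int64(173)) [ 9.  37.6 17.4];(np.int64(243), np.int64(173)) [ 2.  41.9 16.8];(np.int64(246), np.int64(173)) [-4.9 46.3 16.4];(np.int64(239), np.int64(174)) [13.4 39.4 18.5];(np.int64(242), np.int64(174)) [ 6.8 44.4 19.1];(np.int64(245), np.int64(174)) [-0.9 47.3 16.2];(np.int64(238), np.int64(175)) [16.  38.2 14.3];(np.int64(241), np.int64(175)) [10.2 44.5 17.2];(np.int64(244), np.int64(175)) [ 4.3 50.5 19.6];(np.int64(247), np.int64(175)) [-5.3 50.4 11.5];(np.int64(239), np.int64(176)) [17.  45.1 18.8];(np.int64(242), np.int64(176)) [ 9.  47.6 15.1];(np.int64(245), np.int64(176)) [ 1.3 50.6 12.3];(np.int64(248), np.int64(176)) [-7.  52.5  7.6];(np.int64(241), np.int64(177)) [12.9 4
[... 339 characters left out ...]
 -30, 24), (-14, -26, 24), (-19, -24, 22), (-30, -30, 5)]
[(-1, -30, 24), (-6, -26, 26), (-11, -23, 24), (-17, -21, 22), (-27, -25, 7)]
[(1, -26, 26), (-5, -24, 23), (-10, -20, 24), (-14, -16, 26), (-20, -13, 24)]
[(3, -24, 24), (-2, -19, 27), (-1, -5, 46), (-13, -13, 24), (-18, -10, 23)]
[(4, -21, 23), (0, -17, 25), (1, -2, 46), (-11, -11, 24), (-15, -6, 25)]
[(7, -18, 24), (8, -3, 45), (3, 1, 45), (-9, -7, 24), (-14, -4, 24)]
[(8, -15, 24), (9, -1, 42), (5, 4, 46), (-6, -4, 25), (-12, -1, 24)]
[(11, -11, 26), (9, -1, 36), (6, 5, 42), (-1, 5, 36), (-10, 2, 23)]
[(12, -9, 23), (7, -6, 23), (6, 5, 36), (-1, 5, 30), (-8, 5, 24)]
[(15, -5, 25), (9, -2, 24), (6, 5, 31), (-1, 5, 25), (-6, 9, 25)]
```

```bash
python3 -m inch '[3,0,0,0.2, 3,0,0,0, 2,0,0,0, 0.6,0,0,0, 0,0,0,0, 0,0,0,0]'
cat > lk.py <<'E'
from h import *
import sys
k=sys.argv[1]
plan([0.599,-0.138,0.0755],-8.7)
A=[read_camera("scene")for _ in range(4)];p=np.mean([a[0].astype(float) for a in A],0).astype(np.uint8);np.savez(f"pics/s{k}.npz",p=p,d=np.median([a[1] for a in A],0))
c=p[160:215,215:280];c=cv2.resize(c,None,fx=12,fy=10.9 if 0 else 10,interpolation=cv2.INTER_CUBIC)if 0 else cv2.resize(c,None,fx=10,fy=10,interpolation=cv2.INTER_CUBIC)
s=state();a=np.radians(-8.7);ex=np.array([np.cos(a),np.sin(a),0]);ey=np.array([-np.sin(a),np.cos(a),0])
b=s["ee_pos"]+[0,0,-.0056]
def f(y,zz,x): return proj("scene",b+ex*x+ey*y+[0,0,zz])[0]
for nm,y,zz,x in (("bndtop+x",.03,.024,.012),("bndtop-x",.03,.024,-.012),("shtop+x",.046,.024,.012),("shtop-x",.046,.024,-.012),("tip+x",.0525,.013,.012),("tip-x",.0525,.013,-.012)):
    print(nm,((f(y,zz,x)-[215,160]+.5)*10-.5).round(0).tolist(),end=" ")
print("\nper mm (x10px): y",((f(.046,.024,0)-f(.03,.024,0))/16*10).round(2),"x",((f(.03,.024,.012)-f(.03,.024,-.012))/24*10).round(2),"z",((f(.03,.024,0)-f(.03,0,0))/24*10).round(2))
cv2.imwrite(f"pics/s{k}.png",c[...,::-1])
E
python3 lk.py a
```

```text
clock: 9.85
ee_pos: [0.5998, -0.1375, 0.0804]
eef_rot: [1.444, 1.569, -0.282]
ft_force: [0.3, 1.2, -1.1]
finger_gap: 0.0205
t 9.85 tcp [ 0.5998 -0.1375  0.0804] down [ 1.7e-03 -5.0e-04 -1.0e+00] jaw heading -8.89 q [-0.285  0.597  1.465  0.     1.079 -0.13 ] F [ 0.33  1.19 -1.06] gap 0.0205
turn about tool x (deg) -0.19 or 179.81
shift cm [ 0.492 -0.069  0.057]
bndtop+x [243.0, 285.0] bndtop-x [312.0, 246.0] shtop+x [273.0, 324.0] shtop-x [343.0, 284.0] tip+x [287.0, 360.0] tip-x [356.0, 320.0] 
per mm (x10px): y [1.89 2.42] x [-2.9   1.64] z [-0.13 -1.82]
```

View pics/sa.png

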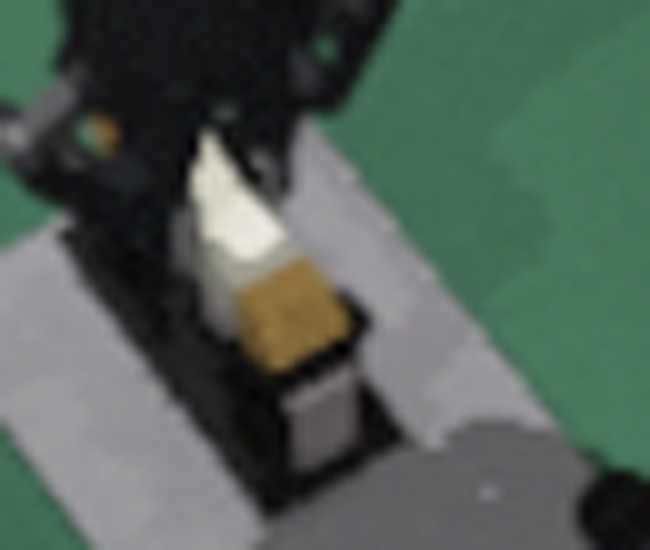

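```bash
python3 - <<'E'
from h import *
p=np.load("pics/scene1.npz")["p"].astype(np.uint8)
c=cv2.resize(p[165:215,215:265],None,fx=12,fy=12,interpolation=cv2.INTER_CUBIC)
c=np.clip(c.astype(float)*1.4,0,255).astype(np.uint8)
cv2.imwrite("pics/clips.png",c[...,::-1])
p=np.load("pics/top1.npz")["p"].astype(np.uint8)
c=cv2.resize(p[170:205,262:316],None,fx=14,fy=14,interpolation=cv2.INTER_CUBIC)
c=np.clip(c.astype(float)*1.4,0,255).astype(np.uint8)
cv2.imwrite("pics/clipt.png",c[...,::-1])
E
```

```text
(no output)
```

View pics/clips.png

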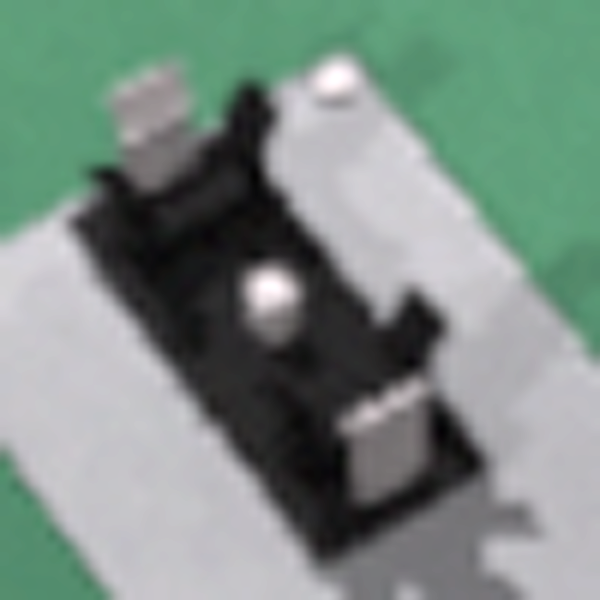

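View pics/clipt.png

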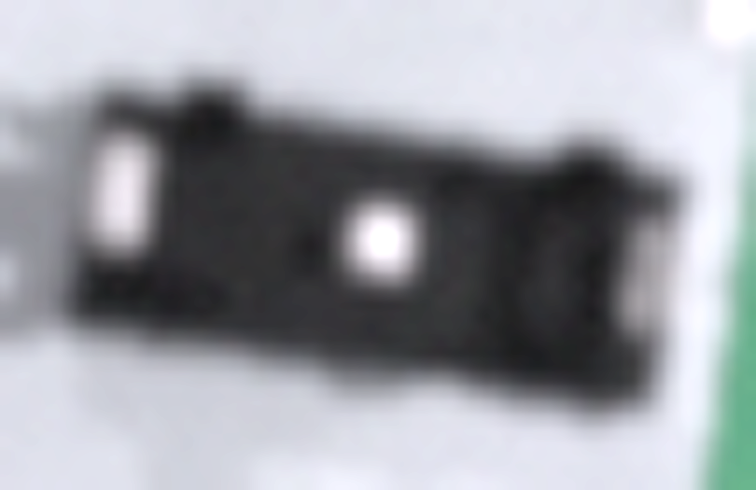

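```bash
python3 - <<'E'
from h import *
a=np.radians(-8.7);ex=np.array([np.cos(a),np.sin(a),0]);ey=np.array([-np.sin(a),np.cos(a),0])
o=cast("scene",[237.15,188.6],.0445)[0];print("plunger",o)
for nm,q,z in(("nose L",(246.5,198.3),.059),("nose L",(246.5,198.3),.0565),("noseR",(227.5,173.8),.0565),("noseR",(227.5,173.8),.053)):
    w=cast("scene",q,z)[0]-o;print(nm,(1000*np.array([w@ex,w@ey])).round(1))
# fuse corners now (10x crop off 215,160)
b=.0804-.0056
for nm,q,z in(("bnd+x",(237,297),b+.0235),("bnd-x",(303,258),b+.0235),("tip+x",(277,372),b+.012),("tip-x",(348,330),b+.012)):
    w=cast("scene",(np.array(q)+.5)/10-.5+[215,160],z)[0]-o;print(nm,(1000*np.array([w@ex,w@ey])).round(1))
E
```

```text
plunger [ 0.6002664  -0.13861698  0.0445    ]
nose L [-0.3 52. ]
nose L [-1.  50.7]
noseR [ -0.8 -54.8]
noseR [ -1.9 -56.9]
bnd+x [14.6 33.5]
bnd-x [-8.4 33.1]
tip+x [15.4 55.1]
tip-x [-9.3 54.8]
```

```bash
python3 -m inch '[0,-0.25,0.28,-0.2, 0,0,0,0, 0,0,0,0]'; python3 lk.py b
```

```text
clock: 10.42
ee_pos: [0.5963, -0.1398, 0.0793]
eef_rot: [2.058, 1.571, 0.335]
ft_force: [-0.0, 0.4, -2.4]
finger_gap: 0.0205
t 10.43 tcp [ 0.5963 -0.1398  0.0793] down [ 1.e-04  0.e+00 -1.e+00] jaw heading -8.7 q [-0.29   0.593  1.473  0.     1.075 -0.138] F [-0.04  0.38 -2.35] gap 0.0205
turn about tool x (deg) 0.0 or -180.0
shift cm [ 0.382  0.237 -0.22 ]
bndtop+x [246.0, 275.0] bndtop-x [315.0, 236.0] shtop+x [276.0, 314.0] shtop-x [345.0, 274.0] tip+x [290.0, 350.0] tip-x [359.0, 310.0] 
per mm (x10px): y [1.88 2.41] x [-2.89  1.64] z [-0.13 -1.82]
```

View pics/sb.png

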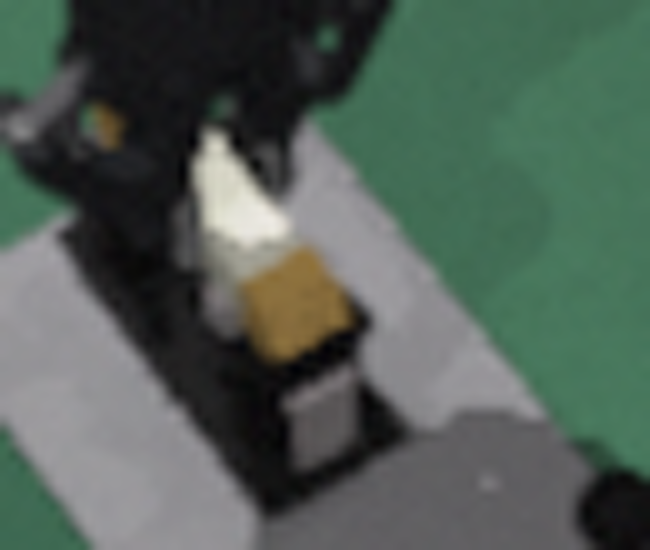

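```bash
cat > cen.py <<'E'
from h import *
import sys
def cen(k,tcp,o=np.array([.60027,-.13862])):
    p=np.load(f"pics/s{k}.npz")["p"];hsv=cv2.cvtColor(cv2.resize(p[155:215,225:265],None,fx=4,fy=4,interpolation=cv2.INTER_CUBIC),cv2.COLOR_RGB2HSV)
    br=((hsv[...,0]>8)&(hsv[...,0]<32)&(hsv[...,1]>110)&(hsv[...,2]>60)).astype(np.uint8)
    n,l,st,ce=cv2.connectedComponentsWithStats(br);i=1+np.argmax(st[1:,4])
    uv=(ce[i]+.5)/4-.5+[225,155];area=st[i,4]/16
    a=np.radians(-8.7);ex=np.array([np.cos(a),np.sin(a),0]);ey=np.array([-np.sin(a),np.cos(a),0])
    def pc(x,y):
        b=np.array([o[0],o[1],tcp[2]-.0056])+x*ex+y*ey
        q=proj("scene",[b+ex*sx*.012+ey*yy+[0,0,zz] for yy,zz,sx in((.03,.024,1),(.046,.024,1),(.0525,.013,1),(.0525,.013,-1),(.046,.024,-1),(.03,.024,-1),(.03,.012,1))][:6]+[b+ex*.012+ey*.03,b+ex*.012+ey*.046,b+ex*.012+ey*.0525+[0,0,.011],b+ex*-.012+ey*.0525+[0,0,.011]])
        h=cv2.convexHull(q.astype(np.float32));m=cv2.moments(h);return np.array([m["m10"],m["m01"]])/m["m00"],m["m00"]
    c0,A=pc(0,0);J=np.c_[pc(.001,0)[0]-c0,pc(0,.001)[0]-c0]
    print(k,"uv",uv.round(2),"area",area,"pred",A.round(1),"fuse minus plunger x,y mm",np.linalg.solve(J,uv-c0).round(2))
if __name__=="__main__":
    cen("a",[.5998,-.1375,.0804]);cen("b",[.5963,-.1398,.0793])
E
python3 cen.py; python3 -c "
from h import *
plan()"
```

```text
t 10.62 tcp [ 0.5963 -0.1397  0.0792] down [-1.e-04  0.e+00 -1.e+00] jaw heading -8.69 q [-0.29   0.593  1.473  0.     1.075 -0.138] F [ 0.36 -0.04 -1.2 ] gap 0.0203Traceback (most recent call last):
  File "cen.py", line 16, in <module>
    cen("a",[.5998,-.1375,.0804]);cen("b",[.5963,-.1398,.0793])
    ~~~^^^^^^^^^^^^^^^^^^^^^^^^^^
  File "cen.py", line 14, in cen
    print(k,"uv",uv.round(2),"area",area,"pred",A.round(1),"fuse minus plunger x,y mm",np.linalg.solve(J,uv-c0).round(2))
                                                ^^^^^^^
AttributeError: 'float' object has no attribute 'round'
```

```bash
sed -i 's/A.round(1)/round(A,1)/' cen.py; python3 cen.py
```

```text
a uv [243.64 191.36] area 81.375 pred 86.1 fuse minus plunger x,y mm [2.54 3.53]
b uv [243.96 190.4 ] area 78.375 pred 85.9 fuse minus plunger x,y mm [-0.37  0.73]
```

The fuse now sits over the block to within about 1 mm in both axes. I'll go down slowly and watch the force.

```bash
python3 -m inch '[0.4,0.05,0,0, 0.4,0,0,0, 0,0,0,0]'; python3 -m inch '[0.3,0,0,0, 0.3,0,0,0, 0,0,0,0]';  python3 -m inch '[0.3,0,0,0, 0.1,0,0,0, 0,0,0,0]'
```

```text
clock: 11.0
ee_pos: [0.5966, -0.1398, 0.0707]
eef_rot: [-1.706, 1.57, 2.855]
ft_force: [0.2, -0.3, -1.0]
finger_gap: 0.0205
clock: 11.38
ee_pos: [0.5967, -0.1398, 0.065]
eef_rot: [-1.78, 1.57, 2.781]
ft_force: [0.0, 0.4, -1.3]
finger_gap: 0.0208
clock: 11.75
ee_pos: [0.5968, -0.1398, 0.0612]
eef_rot: [-1.705, 1.571, 2.856]
ft_force: [-0.3, 0.7, -1.0]
finger_gap: 0.0205
```

```bash
python3 -m inch '[0.2,0,0,0, 0,0,0,0]'; python3 -m inch '[0.2,0,0,0, 0,0,0,0]';  python3 -m inch '[0.2,0,0,0, 0,0,0,0]'
```

```text
clock: 12.0
ee_pos: [0.5971, -0.1397, 0.0595]
eef_rot: [1.771, 1.57, 0.048]
ft_force: [0.7, 2.0, 2.2]
finger_gap: 0.0207
clock: 12.25
ee_pos: [0.597, -0.1398, 0.0574]
eef_rot: [1.647, 1.57, -0.075]
ft_force: [1.9, 2.9, 3.8]
finger_gap: 0.0205
clock: 12.5
ee_pos: [0.5972, -0.1401, 0.0558]
eef_rot: [1.326, 1.57, -0.397]
ft_force: [0.6, 0.4, 5.1]
finger_gap: 0.0208
```

```bash
python3 -m inch '[0.2,0,-0.05,0, 0,0,0,0]'; python3 -m inch '[0.2,0,0,0, 0,0,0,0]';  python3 -m inch '[0.2,0,0,0, 0,0,0,0]'
```

```text
clock: 12.75
ee_pos: [0.5975, -0.1397, 0.054]
eef_rot: [1.343, 1.569, -0.38]
ft_force: [1.1, 1.7, 7.6]
finger_gap: 0.021
clock: 13.0
ee_pos: [0.597, -0.1396, 0.0513]
eef_rot: [1.194, 1.57, -0.529]
ft_force: [1.8, -0.2, 2.6]
finger_gap: 0.0204
clock: 13.25
ee_pos: [0.5968, -0.1394, 0.0489]
eef_rot: [-1.339, 1.571, -3.062]
ft_force: [3.5, -1.7, -1.0]
finger_gap: 0.0206
```

```bash
python3 -m inch '[0.1,0.08,0,0, 0,0,0,0]'; python3 -m inch '[0.1,0,0,0, 0,0,0,0]';  python3 -m inch '[0.1,0,0,0, 0,0,0,0]';  python3 -m inch '[0.1,0,0,0, 0,0,0,0]'
```

```text
clock: 13.5
ee_pos: [0.5972, -0.1394, 0.0478]
eef_rot: [-1.656, 1.569, 2.905]
ft_force: [-0.6, 0.1, -1.4]
finger_gap: 0.0204
clock: 13.75
ee_pos: [0.5975, -0.1394, 0.0471]
eef_rot: [-1.685, 1.57, 2.876]
ft_force: [-2.0, -0.1, -0.7]
finger_gap: 0.0205
clock: 14.0
ee_pos: [0.5977, -0.1394, 0.0463]
eef_rot: [-2.549, 1.571, 2.011]
ft_force: [-2.9, 0.3, 3.0]
finger_gap: 0.0205
clock: 14.25
ee_pos: [0.5977, -0.1395, 0.0463]
eef_rot: [1.446, 1.571, -0.277]
ft_force: [-8.6, 2.6, 13.0]
finger_gap: 0.0201
```

```bash
python3 -m inch '[0,-0.05,0,0, 0,0,0,0]'; python3 -m inch '[0.05,0,0,0, 0,0,0,0]'; python3 -c "
from h import *
plan()"
```

```text
clock: 14.5
ee_pos: [0.5977, -0.1395, 0.0463]
eef_rot: [1.502, 1.569, -0.22]
ft_force: [-4.6, 1.8, 10.2]
finger_gap: 0.0205
clock: 14.75
ee_pos: [0.5977, -0.1395, 0.0463]
eef_rot: [1.476, 1.569, -0.247]
ft_force: [-6.6, 3.0, 15.1]
finger_gap: 0.0204
t 14.75 tcp [ 0.5977 -0.1395  0.0463] down [ 1.6e-03 -4.0e-04 -1.0e+00] jaw heading -8.69 q [-0.289  0.64   1.485  0.     1.015 -0.137] F [-6.62  2.99 15.12] gap 0.0204
```

```bash
python3 -m inch '[-0.1,0,0,0, 0,0,0,0]'; python3 -m inch '[0,0,0,0, 0,0,0,0, 0,0,0,0, 0,0,0,0]' 50; python3 -m inch '[-1,0,0,0, -3,0,0,0, -5,0,0,0, -5,0,0,0, 0,0,0,0]'
python3 lk.py c; python3 -c "
import cv2,numpy as np
p=np.load('pics/sc.npz')['p'];c=p[150:260,195:305]
cv2.imwrite('pics/sc2.png',cv2.resize(c,None,fx=5.4,fy=5.4,interpolation=cv2.INTER_CUBIC)[...,::-1])"
```

```text
clock: 15.0
ee_pos: [0.5977, -0.1394, 0.0463]
eef_rot: [1.525, 1.569, -0.198]
ft_force: [-1.2, 1.3, 7.1]
finger_gap: 0.0206
clock: 15.5
ee_pos: [0.5972, -0.1394, 0.0457]
eef_rot: [-1.74, 1.571, 2.82]
ft_force: [-0.9, -0.2, 0.4]
finger_gap: 0.0429
clock: 16.12
ee_pos: [0.5986, -0.1398, 0.1909]
eef_rot: [1.435, 1.563, -0.288]
ft_force: [0.9, 0.4, -0.1]
finger_gap: 0.0428
t 16.12 tcp [ 0.5986 -0.1398  0.1909] down [ 0.0077 -0.0023 -1.    ] jaw heading -8.69 q [-0.289  0.472  1.379  0.     1.282 -0.137] F [ 0.87  0.37 -0.12] gap 0.0428
turn about tool x (deg) 0.01 or -179.99
shift cm [11.542 -0.082 -0.196]
bndtop+x [229.0, 69.0] bndtop-x [303.0, 28.0] shtop+x [261.0, 110.0] shtop-x [335.0, 68.0] tip+x [275.0, 149.0] tip-x [350.0, 107.0] 
per mm (x10px): y [2.01 2.51] x [-3.1   1.71] z [-0.15 -2.08]
```

View pics/sc2.png

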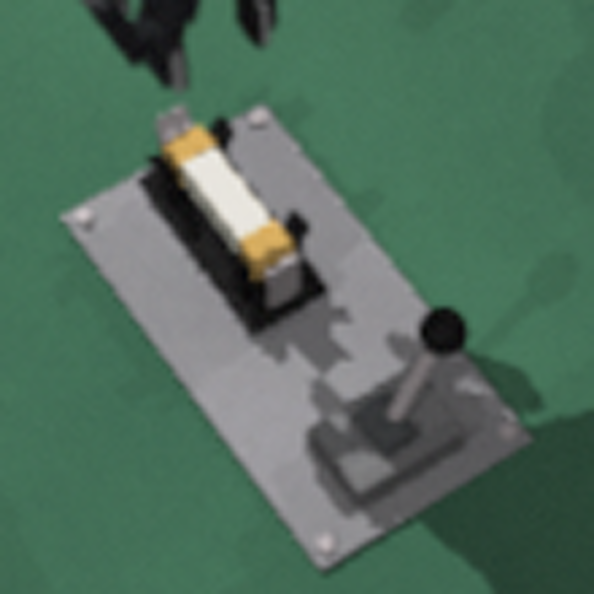

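The picture shows the fuse lying between the clips, with caps at (190,148) and (268,248) in the crop and both noses over its tips. I'll check its height and level with depth.

```bash
python3 - <<'E'
from h import *
D=[read_camera("scene") for _ in range(6)]
p=np.mean([a[0].astype(float) for a in D],0).astype(np.uint8);d=np.median([a[1] for a in D],0)
X=cloud("scene",d);hsv=cv2.cvtColor(p,cv2.COLOR_RGB2HSV)
o=np.array([.60027,-.13862,0]);a=np.radians(-8.7);ex=np.array([np.cos(a),np.sin(a),0]);ey=np.array([-np.sin(a),np.cos(a),0])
br=(hsv[...,0]>8)&(hsv[...,0]<35)&(hsv[...,1]>90)&(hsv[...,2]>70)
br[:170]=0;br[205:]=0;br[:,:222]=0;br[:,255:]=0
W=X[br]-o;x=W@ex;y=W@ey;z=W[:,2]
for s in(1,-1):
    m=(s*y>25)&(s*y<45)&(z>.05);print(s,m.sum(),"z top pct",np.percentile(z[m],[25,50,75]).round(4))
wh=(hsv[...,1]<60)&(hsv[...,2]>150);wh[:175]=0;wh[205:]=0;wh[:,:222]=0;wh[:,255:]=0
Y,x0=X[wh]-o,0;m=Y[:,2]>.055;A=np.c_[Y[m]@ey,np.ones(m.sum())];print(m.sum(),"white fit slope,z",np.linalg.lstsq(A,Y[m][:,2],rcond=None)[0].round(4),"x med",np.median(Y[m]@ex).round(4))
m=z>.05;print("brass y range",y[m].min().round(4),y[m].max().round(4),[ (np.median(x[m&(s*y>.02)])).round(4) for s in(1,-1)], [z[m&(s*y>.02)&(s*y<.046)].round(3).tolist() for s in(1,-1)])
# ball
plan([0.599,-.138,.19])
E
```

```text
Traceback (most recent call last):
IndexError: index -1 is out of bounds for axis 0 with size 0
```

Units slip (mm against m); fixing it.

```bash
cat > lvl.py <<'E'
from h import *
D=[read_camera("scene") for _ in range(6)]
p=np.mean([a[0].astype(float) for a in D],0).astype(np.uint8);d=np.median([a[1] for a in D],0)
np.savez("pics/lvl.npz",p=p,d=d)
X=cloud("scene",d);hsv=cv2.cvtColor(p,cv2.COLOR_RGB2HSV)
o=np.array([.60027,-.13862,0]);a=np.radians(-8.7);ex=np.array([np.cos(a),np.sin(a),0]);ey=np.array([-np.sin(a),np.cos(a),0])
br=(hsv[...,0]>8)&(hsv[...,0]<35)&(hsv[...,1]>90)&(hsv[...,2]>70)
br[:165]=0;br[210:]=0;br[:,:220]=0;br[:,258:]=0
W=(X[br]-o)*1000;x=W@ex;y=W@ey;z=W[:,2]
for s in(1,-1):
    m=(s*y>30)&(s*y<46)&(z>50);print(s,m.sum(),"z",np.sort(z[m]).round(0).tolist(),"x",np.median(x[m]).round(1))
m=z>40;print("y range",y[m].min().round(1),y[m].max().round(1))
wh=(hsv[...,1]<60)&(hsv[...,2]>150);wh[:175]=0;wh[205:]=0;wh[:,:222]=0;wh[:,255:]=0
Y=(X[wh]-o)*1000;m=(Y[:,2]>57)&(abs(Y@ey)<30);A=np.c_[Y[m]@ey,np.ones(m.sum())];print(m.sum(),"white slope,z",np.linalg.lstsq(A,Y[m][:,2],rcond=None)[0].round(3),"x med",np.median(Y[m]@ex).round(2))
plan()
E
python3 lvl.py
```

```text
1 47 z [50.0, 57.0, 57.0, 57.0, 57.0, 58.0, 59.0, 60.0, 61.0, 61.0, 61.0, 62.0, 62.0, 63.0, 63.0, 63.0, 63.0, 63.0, 63.0, 63.0, 64.0, 64.0, 64.0, 64.0, 64.0, 64.0, 64.0, 64.0, 64.0, 64.0, 64.0, 64.0, 64.0, 65.0, 65.0, 65.0, 65.0, 65.0, 65.0, 65.0, 66.0, 66.0, 66.0, 66.0, 66.0, 66.0, 67.0] x 0.8
-1 39 z [57.0, 58.0, 59.0, 59.0, 60.0, 61.0, 61.0, 62.0, 62.0, 63.0, 63.0, 63.0, 63.0, 63.0, 63.0, 64.0, 64.0, 64.0, 64.0, 64.0, 64.0, 64.0, 64.0, 64.0, 64.0, 64.0, 64.0, 64.0, 65.0, 65.0, 65.0, 65.0, 65.0, 65.0, 65.0, 65.0, 65.0, 66.0, 66.0] x 1.6
y range -46.2 51.2
119 white slope,z [1.1000e-02 6.3609e+01] x med 1.5
t 16.93 tcp [ 0.5972 -0.1394  0.1858] down [-0.  0. -1.] jaw heading -8.69 q [-0.289  0.478  1.383  0.     1.28  -0.137] F [-0.22 -0.24  0.05] gap 0.0424
```

Both cap tops are at about 64 mm and the slope is 0.011, so the fuse is level. I'll press lightly with closed fingers to confirm that it stands firm.

```bash
python3 -m inch '[4,0,-0.2,0, 4,0,0,0, 3,0,0,0, 0,0,0,0, 0,0,0,0]' 0 40; python3 -m inch '[0.4,0,0,0, 0.3,0,0,0, 0,0,0,0]'
```

```text
clock: 17.55
ee_pos: [0.5981, -0.1376, 0.0773]
eef_rot: [1.451, 1.569, -0.272]
ft_force: [-0.1, 0.2, 0.4]
finger_gap: 0.0004
clock: 17.92
ee_pos: [0.5975, -0.1374, 0.0688]
eef_rot: [-1.808, 1.571, 2.753]
ft_force: [0.1, -0.3, 0.4]
finger_gap: 0.0001
```

```bash
python3 -m inch '[0.3,0,0,0, 0,0,0,0]'; python3 -m inch '[0.2,0,0,0, 0,0,0,0]'; python3 -m inch '[0.1,0,0,0, 0,0,0,0]'; python3 -m inch '[0.1,0,0,0, 0,0,0,0]'
```

```text
clock: 18.18
ee_pos: [0.5974, -0.1374, 0.0655]
eef_rot: [-1.709, 1.57, 2.851]
ft_force: [-0.3, 0.2, -0.3]
finger_gap: 0.0
clock: 18.42
ee_pos: [0.5975, -0.1374, 0.0638]
eef_rot: [1.973, 1.571, 0.251]
ft_force: [0.3, 0.2, -0.2]
finger_gap: 0.0002
clock: 18.68
ee_pos: [0.5976, -0.1374, 0.0637]
eef_rot: [1.432, 1.57, -0.29]
ft_force: [-3.7, 0.7, 9.7]
finger_gap: 0.0001
clock: 18.92
ee_pos: [0.5978, -0.1375, 0.0636]
eef_rot: [1.384, 1.57, -0.339]
ft_force: [-8.5, 1.9, 19.3]
finger_gap: -0.0001
```

It holds firm: z stays at 63.6 mm from 10 to 19 N, so the fuse is home. Backing off to the lever.

```bash
python3 -m inch '[-1,0,0,0, -5,0,0,0, -5,0,0,0, 0,0,0,0]'; python3 -c "
from h import *
plan([.538,.029,.088],-8.7)"
```

```text
clock: 19.42
ee_pos: [0.599, -0.1378, 0.1762]
eef_rot: [1.436, 1.564, -0.286]
ft_force: [-1.1, -0.6, -0.8]
finger_gap: -0.0001
t 19.43 tcp [ 0.599  -0.1378  0.1762] down [ 0.0069 -0.002  -1.    ] jaw heading -8.69 q [-0.286  0.486  1.395 -0.     1.254 -0.134] F [-1.15 -0.58 -0.83] gap -0.0001
turn about tool x (deg) 0.01 or -179.99
shift cm [  8.744  -8.609 -15.581]
```

```bash
python3 -m inch '[0,-2.8,-5.2,0, 0,-2.8,-5.2,0, 0,-2.8,-5.2,0, 0,0,0,0]'; python3 -m inch '[4,0,0,0, 4,0,0,0, 0,0,0,0, 0,0,0,0]'; python3 - <<'E'
from h import *
plan([.538,.029,.088],-8.7)
p,d=read_camera("scene");cv2.imwrite("pics/lev0.png",cv2.resize(p[150:290,210:350],None,fx=4,fy=4,interpolation=cv2.INTER_CUBIC)[...,::-1])
E
```

```text
clock: 19.92
ee_pos: [0.5367, 0.0325, 0.1712]
eef_rot: [-1.648, 1.57, 2.916]
ft_force: [-0.1, -0.8, -0.2]
finger_gap: -0.0001
clock: 20.42
ee_pos: [0.5387, 0.0291, 0.0929]
eef_rot: [1.685, 1.57, -0.038]
ft_force: [0.6, -0.1, 0.7]
finger_gap: -0.0
t 20.43 tcp [0.5387 0.0291 0.0929] down [ 0.0012 -0.     -1.    ] jaw heading -8.72 q [-0.014  0.432  1.688 -0.     1.02   0.138] F [ 0.64 -0.12  0.66] gap -0.0
turn about tool x (deg) -0.02 or 179.98
shift cm [ 0.494 -0.07   0.018]
```

View pics/lev0.png

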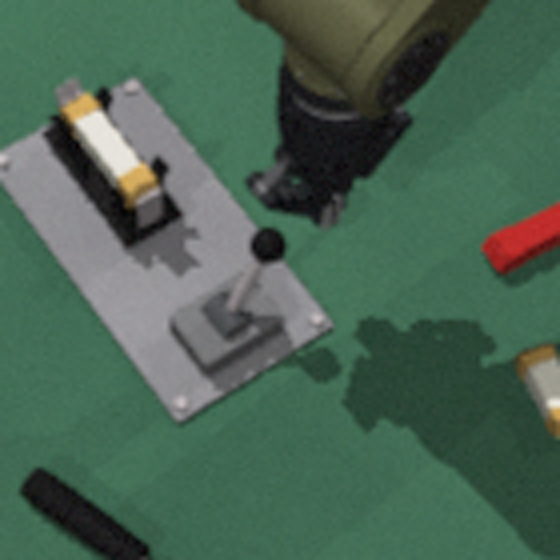

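The fingertips at (325,210) are in line with the ball at (267,245) along the throw direction. Pushing.

```bash
python3 -m inch '[0.4,1,0,0, 0,1,0,0, 0,1,0,0, 0,1,0,0]'; python3 -m inch '[0,1,0,0, 0,1,0,0]'; python3 -m inch '[0,1,0,0, 0,1,0,0]';python3 -m inch '[0,0.5,0,0, 0,0,0,0]'
```

```text
clock: 20.98
ee_pos: [0.5783, 0.0233, 0.0879]
eef_rot: [-1.324, 1.571, -3.047]
ft_force: [-1.6, 0.7, 0.3]
finger_gap: 0.0002
clock: 21.22
ee_pos: [0.598, 0.0203, 0.0877]
eef_rot: [0.104, 1.571, -1.619]
ft_force: [-0.7, 1.4, 0.6]
finger_gap: -0.0002
clock: 21.48
ee_pos: [0.6177, 0.0173, 0.0877]
eef_rot: [-1.414, 1.571, -3.136]
ft_force: [-1.5, -0.1, -0.6]
finger_gap: 0.0001
clock: 21.72
ee_pos: [0.6223, 0.0166, 0.0876]
eef_rot: [1.43, 1.571, -0.293]
ft_force: [0.1, -0.0, 0.6]
finger_gap: -0.0002
```

```bash
python3 -m inch '[0,0.5,0,0, 0,0,0,0]'; python3 -m inch '[0,0.4,0,0, 0,0,0,0]'; python3 -m inch '[0,0.3,0,0, 0,0,0,0]';python3 -m inch '[0,0.3,0,0, 0,0,0,0]'; python3 - <<'E'
from h import *
p,d=read_camera("scene");cv2.imwrite("pics/lev1.png",cv2.resize(p[150:290,210:350],None,fx=4,fy=4,interpolation=cv2.INTER_CUBIC)[...,::-1])
E
```

```text
clock: 21.98
ee_pos: [0.6272, 0.0158, 0.0878]
eef_rot: [1.62, 1.571, -0.103]
ft_force: [0.4, 1.1, 0.4]
finger_gap: 0.0003
clock: 22.22
ee_pos: [0.6312, 0.0152, 0.0878]
eef_rot: [1.762, 1.571, 0.039]
ft_force: [0.5, -0.1, 0.2]
finger_gap: -0.0
clock: 22.48
ee_pos: [0.6335, 0.0149, 0.0876]
eef_rot: [-1.507, 1.569, 3.054]
ft_force: [-5.6, 1.0, 1.8]
finger_gap: -0.0
clock: 22.72
ee_pos: [0.6345, 0.0148, 0.0874]
eef_rot: [-1.495, 1.563, 3.066]
ft_force: [-24.1, 2.7, 10.5]
finger_gap: -0.0002
```

View pics/lev1.png

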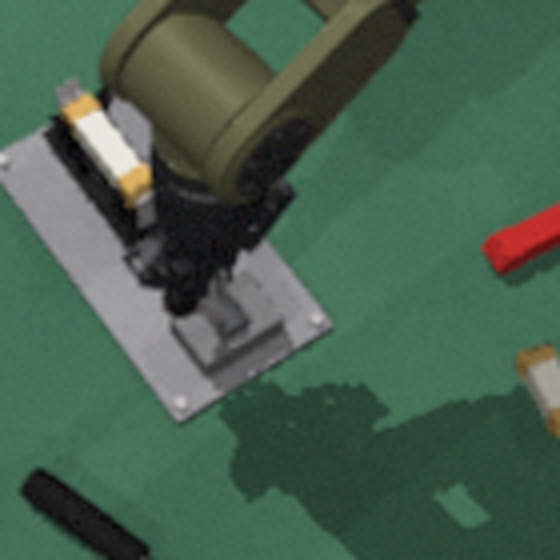

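The lever hit its stop: force rose to 24 N and the ball is now over at about (183,300). Backing off and doing the final checks.

```bash
python3 -m inch '[0,-0.5,0,0, 0,-2,0,0, 0,-4,0,0, -4,-3,0,0, -5,0,0,0, 0,0,0,0, 0,0,0,0]'; python3 lvl.py; python3 - <<'E'
from h import *
p,d=read_camera("scene");cv2.imwrite("pics/end.png",cv2.resize(p[150:290,190:330],None,fx=4,fy=4,interpolation=cv2.INTER_CUBIC)[...,::-1])
p,d=read_camera("top");cv2.imwrite("pics/endt.png",cv2.resize(p[90:290,80:330],None,fx=3,fy=3,interpolation=cv2.INTER_CUBIC)[...,::-1])
E
```

```text
clock: 23.65
ee_pos: [0.5429, 0.0287, 0.1773]
eef_rot: [-1.44, 1.571, 3.121]
ft_force: [-0.3, 0.1, -0.3]
finger_gap: -0.0003
1 44 z [56.0, 56.0, 57.0, 57.0, 58.0, 61.0, 61.0, 62.0, 63.0, 63.0, 63.0, 63.0, 63.0, 63.0, 63.0, 63.0, 63.0, 63.0, 64.0, 64.0, 64.0, 64.0, 64.0, 64.0, 64.0, 64.0, 64.0, 64.0, 65.0, 65.0, 65.0, 65.0, 65.0, 65.0, 65.0, 65.0, 66.0, 66.0, 66.0, 66.0, 66.0, 66.0, 66.0, 68.0] x 1.2
-1 39 z [57.0, 57.0, 58.0, 58.0, 59.0, 59.0, 61.0, 62.0, 62.0, 63.0, 63.0, 63.0, 63.0, 63.0, 63.0, 63.0, 64.0, 64.0, 64.0, 64.0, 64.0, 64.0, 64.0, 65.0, 65.0, 65.0, 65.0, 65.0, 65.0, 65.0, 65.0, 65.0, 66.0, 66.0, 66.0, 66.0, 66.0, 66.0, 68.0] x 2.2
y range -46.1 52.2
117 white slope,z [6.000e-03 6.317e+01] x med 1.53
t 23.95 tcp [0.5428 0.0287 0.177 ] down [-0.0012  0.     -1.    ] jaw heading -8.69 q [-0.015  0.337  1.604 -0.     1.203  0.137] F [-0.07 -0.36 -0.53] gap -0.0002
```

View pics/end.png

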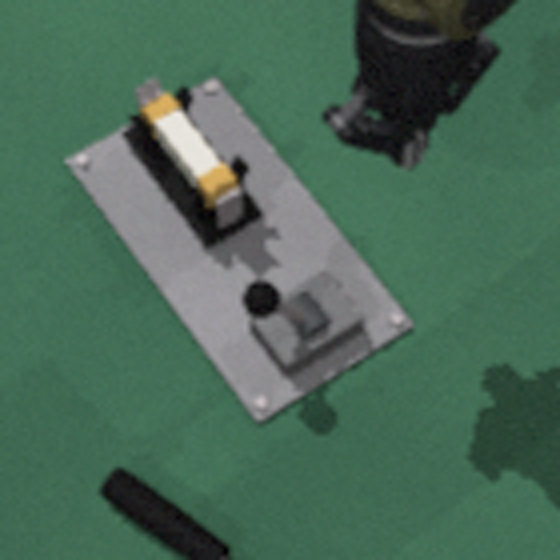

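View pics/endt.png

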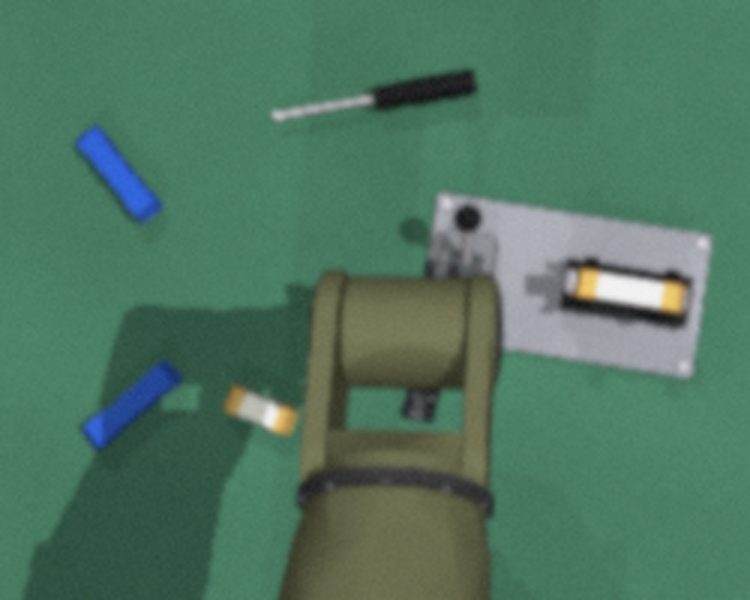

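```bash
python3 - <<'E'
from h import *
a=np.radians(-8.65);ex=np.array([np.cos(a),np.sin(a),0]);ey=np.array([-np.sin(a),np.cos(a),0])
p,d=read_camera("top");q=p[150:175,222:250];g=(q.max(-1)<60).astype(np.uint8)
n,l,s,c=cv2.connectedComponentsWithStats(g);i=1+np.argmax(s[1:,4]);uv=c[i]+[222,150]
w=cast("top",uv,.1)[0]-np.array([.6076,-.0775,0]);print(uv,s[i,4],"ball panel x,y mm",1000*w@ex,1000*w@ey)
print(state()["ft_force"])
sign_off()
E
```

```text
[235.25       162.66666667] 36 ball panel x,y mm 36.61534840741681 95.75006890644815
[-0.15801027 -0.08747667 -0.17822798]
the job is handed in; nothing more can be done
```

The long fuse is home between the spring clips and the lever is thrown fully over. I handed the job in at about 24 s; it reported no verdict.

- **Fuse:** I gripped the 105 mm fuse across its ceramic and lowered it by feel. The force peaked at about 8 N over the noses and fell as they snapped. It then stood firm at about 15 N. A second press with closed fingers reached 19 N with only 0.1 mm of give.
- **Lever:** I pushed the ball to its stop, where the force rose to 24 N, and backed off. The camera puts the ball 36.6 mm past the pivot on the far side. I estimate 38 mm for the stop, so it is over but not exactly confirmed.
- **Final checks:** Both cap tops are at about 64 mm and the bar is level to about 0.01 rad. The short fuse and the screwdriver look unmoved in the top view. I did not re-image the bottle, but I planned the moves to pass well clear of it. The gripper was clear of everything when I handed in.
- **Disagreements:** The two cameras differed by 2–3 mm on the block's position, and I settled that by the contact forces. The last scene-camera check put the fuse 1–2 mm toward +x, some of which is the camera's bias toward that side. While seating there was up to 8.6 N of sideways force; easing the sideways position by 0.5 mm brought it down to 5–7 N.

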